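Stand the vessels in their spill trays

TASK

Tidy the fume hood: stand each of the four vessels upright inside the spill tray that has the shape of its foot - the conical flask in the round tray, the square bottle in the square tray, the measuring cylinder in the hexagonal tray and the oblong staining jar in the oblong tray - flat on the tray's floor, within the rim. Set them down gently (no dropping, no tipping over), and leave the porcelain dish and the rubber stopper where they stand.

Things in the scene. Friction and masses are not known exactly. Their poses are not given: they have to be found in the camera images.
- flask_center (a point): Amber glass conical flask with a white plastic stopper, standing upright, 130 mm high, about 0.18 kg. Round foot 70 mm across; the cone narrows from 70 mm at 10 mm up to a straight neck 28 mm across from 72 mm up; stopper flush with the neck, 122 to 130 mm up. Point on its axis half-way up, 65 mm above its underside; z up. A good grip is the upper neck, 42 mm above this point.
- bottle_center (a point): White plastic bottle, square in plan, closed with a round grey cap 32 mm across; 96 mm high in all, about 0.2 kg. Body 54 x 54 mm with upright flat sides from the underside to 72 mm up. Point on its axis half-way up, 48 mm above its underside; z up, x and y square to the flat sides. A good grip is across two flat sides, 8 mm above this point.
- cylinder_center (a point): White plastic measuring cylinder with grey graduation rings and a dark mouth, 130 mm high, about 0.12 kg. Hexagonal foot 56 mm across the flats and 10 mm thick, round column 30 mm across above it. Point on its axis half-way up, 65 mm above its underside; z up, y square to two sides of the foot. A good grip is the column, 30 mm above this point.
- jar_center (a point): Oblong staining jar of white ceramic with a white lid fixed on top, 76 x 40 mm in plan, upright sides to 59 mm up, a black rib (44 x 10 mm, 8 mm high) along the lid's middle, 67 mm high in all, about 0.22 kg. Point at its middle half-way up the sides, 30 mm above its underside; z up, x along its long side. A good grip is across the 40 mm width, 12 mm above this point.
- round_tray: Round spill tray, 96 mm across outside, 88 mm inside. Fixed to the bench, bare aluminium, 3 mm floor, rim 10 mm high and 4 mm thick. Origin at the centre of its underside, on the bench, z up; for the conical flask.
- square_tray: Square spill tray, 80 x 80 mm outside, 72 x 72 mm inside. Fixed to the bench, bare aluminium, 3 mm floor, rim 10 mm high and 4 mm thick. Origin at the centre of its underside, on the bench, z up; x and y square to its sides; for the square bottle.
- hex_tray: Hexagonal spill tray, 76 mm across the flats inside, 84 mm outside. Fixed to the bench, bare aluminium, 3 mm floor, rim 10 mm high and 4 mm thick. Origin at the centre of its underside, on the bench, z up; y square to two of its sides; the measuring cylinder's foot fits at any turn.
- long_tray: Oblong spill tray, 102 x 66 mm outside, 94 x 58 mm inside. Fixed to the bench, bare aluminium, 3 mm floor, rim 10 mm high and 4 mm thick. Origin at the centre of its underside, on the bench, z up; x along its long side; for the staining jar.
- dish: Bystander: small white porcelain evaporating dish, 60 mm across, 22 mm high. Origin at the centre of its underside. Not to be moved.
- stopper: Bystander: brownish-red rubber stopper, 38 mm across at the top, 30 mm high, standing on its 30 mm end. Origin at the centre of its underside. Not to be moved.
Mind the look-alikes: they are no part of the job. Leave any green or purple look-alike of the part that bears flask_center alone.

How it is judged:
By the outcome, as a careful person would: the job done as asked, in the order asked, and still so for the second after the job is handed in, with the robot touching nothing.
It also fails if it takes over 112 s, if anything falls off the work surface, if the arm or the gripper's body presses on something with over 40 N, if the wrist force passes 120 N, or if a joint passes its speed limit or range.

ROBOT

A 6-joint arm with a two-finger parallel gripper is mounted at the origin on the work surface. World frame = base frame: x ahead of the robot, y to its left, z up, the work surface at z = 0. Lengths are in m, angles in rad, forces in N, time in s.
With the tool pointing down it reaches from about 0.35 to 0.975 m from the base axis. Payload 17.4 kg.
Tool frame: the origin (TCP) lies at the very end of the fingers, on their centre line; the grasp point (between the pads) lies r.tcp_to_grasp behind it (r.tcp_to_grasp is the distance from the TCP to the grasp point, in m); z points along the fingers, y is the direction in which the jaws open and shut (so a half turn about z gives the same grasp; the last joint's range is limited). The gripper opens to 85 mm and grips with 20 to 120 N. Pads are 22 mm wide; open, the fingers measure 114 mm over their backs; the gripper's body (76 mm by 85 mm) begins 54 mm behind the grasp point. The pads swing forward as they close: fully open they stand 13 mm farther back than shut.
Start: joints at [-1.252, 0.116, 1.442, -0, 1.584, -0.038], TCP at [0.236, -0.632, 0.231] pointing down, gripper open.
Joint ranges: [-2.83, 2.83], [-0.83, 2.19], [0.07, 2.5], [-1.14, 4.28], [0.01, 3], [-2.97, 2.97]. Speed limits (rad/s): [1.89, 1.89, 2.22, 3.14, 3.14, 3.14].

INTERFACE

Orientations are given as a rotation vector (axis times angle).
In Python, from cell import observe, vision, ticket, r gives the robot as it stands.
- The arm moves only by the tool step_arm, never from a script. Its argument "motion" is a list of rows, each a list of 3 entries, a list of its own where there are three numbers: the shift along the world's x, y, z in cm, then the turn, a rotation vector about the world's x, y, z in rad, then the opening, from 0 (shut) to 1 (fully open). A call has 1 to 5 rows; each row shifts and turns the pose as measured when the row begins; what a row does not reach is not made up. A row lasts 1/10 s, in which the tool goes at most 50 mm and 8.59 degrees, less where a joint would pass 70% of its speed; a pose out of reach is approached as far as the arm can. A call with a gripper value outside its range is refused whole. The fingers move at their own pace and stop on an object; "newtons" is the grip in N (left out, the last holds). Time passes only in rows, so rows that do not move let the fingers close. It gives the time, the measured TCP pose, the force and the opening at its end, in the units of the state.
- observe(): the state, without advancing time (a new reading comes with each control period).
- vision.camera(name): name is "side" or "top" or "wrist"; returns (picture, depth): 420x560x3 uint8, red, green, blue; 420x560 float32, m along the optical axis (not along the pixel's ray), 0 where there is no reading.
- vision.camera_info(name): a dict with "camera_matrix" (3x3 intrinsics, pixels), "pose" (4x4, takes a point from camera to world coordinates); the wrist camera has in their place "tool_from_camera" (4x4, takes a point from camera to tool coordinates, whose origin is the TCP and whose axes are the flange's). Camera axes: x right, y down, z forward; pixel columns grow to the right and rows downward; lengths in m; the calibration is good to about 2 mm. A picture is of the moment at which its call begins: read the wrist's pose just before it. camera_info takes no time and is no camera call.
- ticket.close_job(): hands the job in, once; it reports no verdict.
The state is a dict: "time_s": time; "q": joint angles; "joint_vel": joint speeds; "tau": joint torques, N m; "tool_pos": TCP position; "tcp_rot": TCP orientation; "ft_force": force on the tool from outside, world axes, zero at the start; "moment": the same for the moment, N m; "grip_width": opening from 0.0 (shut) to 1.0 (fully open).
Only numpy, scipy, OpenCV 4.12 (cv2) and the standard library are available. Lean on these libraries where they do the work, as an engineer would, in place of code of your own. Each camera call takes 0.05 s, during which the arm holds its last target. There are 200 camera calls.

## Working session

There is one attempt and no reset: what is moved stays moved. The work goes in short steps, Python scripts to look and compute and a tool call to move; the robot and the scene stay as the last step left them, time stands still between calls to the robot, and variables do not carry over. Pictures are saved under pics/ and viewed, about 12 in all and at most 16, crops included, and the job is handed in when it is done.

Besides the shell and the picture viewer there is one more tool, called by a JSON object that holds its "method" and its "body", one argument or row to a line. step_arm: Moves the arm, as the interface text tells. Its arguments: {"type":"object","properties":{"motion":{"type":"array"},"newtons":{"type":"number"}},"required":["motion"]}

```bash
mkdir -p pics; ls; python3 - <<'E'
from cell import observe, vision, ticket, r
import cv2,numpy as np
print(observe(), r.tcp_to_grasp)
for n in ("top","side"):
    p,d=vision.camera(n); cv2.imwrite(f"pics/{n}0.png",cv2.resize(p[:,:,::-1],(800,600),interpolation=cv2.INTER_CUBIC))
    np.savez(f"{n}0.npz",p=p,d=d)
    i=vision.camera_info(n);print(n,i)
print(vision.camera_info("wrist"))
E
```

```text
pics
{'time_s': 0.0, 'q': array([-1.25175885e+00,  1.16502894e-01,  1.44224318e+00, -1.24247349e-05,
        1.58402634e+00, -3.78010420e-02]), 'joint_vel': array([ 0.00081214, -0.00106516,  0.00111345, -0.00017874,  0.00066746,
       -0.00172264]), 'tau': array([-4.53550729e-04, -7.31990147e+01, -6.32500219e+01, -1.45352187e-04,
        6.09996714e-03,  1.16072928e-05]), 'tool_pos': array([ 0.23571506, -0.63230418,  0.2305645 ]), 'tcp_rot': array([-3.09057350e+00, -5.57344235e-01,  2.78949525e-04]), 'ft_force': array([-0.03795903, -0.31308045, -0.60985839]), 'moment': array([-0.03541313, -0.0141299 , -0.00723889]), 'grip_width': 1.0013739995039714} 0.0187
top {'camera_matrix': array([[407.0087353 ,   0.        , 280.02903495],
       [  0.        , 407.0087353 , 207.18147744],
       [  0.        ,   0.        ,   1.        ]]), 'pose': array([[-0.00580083, -0.99043847,  0.13783316,  0.43220515],
       [-0.99982952,  0.00816084,  0.01656324,  0.00265666],
       [-0.0175297 , -0.13771358, -0.99031696,  1.00569416],
       [ 0.        ,  0.        ,  0.        ,  1.        ]])}
sid
[... 263 characters left out ...]
,  0.45461611, -0.83166755,  0.81214391],
       [ 0.02315242, -0.87346348, -0.48633889,  0.55691086],
       [ 0.        ,  0.        ,  0.        ,  1.        ]])}
{'camera_matrix': array([[370.72383628,   0.        , 275.881719  ],
       [  0.        , 370.72383628, 207.53609095],
       [  0.        ,   0.        ,   1.        ]]), 'tool_from_camera': array([[-4.15371550e-04, -9.46652866e-01, -3.22254834e-01,
         8.37348644e-02],
       [ 9.99998570e-01, -9.21518623e-04,  1.41809289e-03,
        -7.34288407e-04],
       [-1.63940553e-03, -3.22253784e-01,  9.46651895e-01,
        -1.43051863e-01],
       [ 0.00000000e+00,  0.00000000e+00,  0.00000000e+00,
         1.00000000e+00]])}
```

View pics/top0.png

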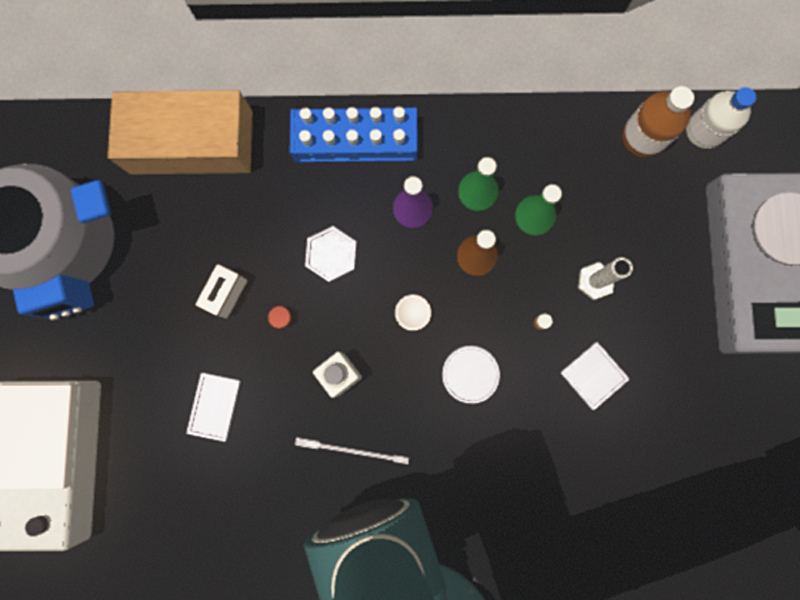

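View pics/side0.png

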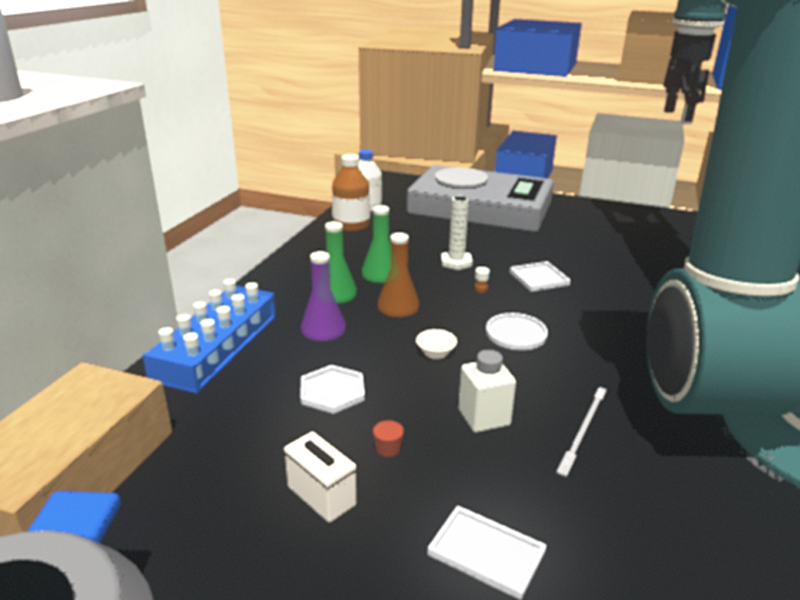

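```bash
cat > h.py <<'E'
import numpy as np,cv2
from cell import vision
def plane(n,uv,z,pose=None):
    i=vision.camera_info(n);P=i["pose"] if pose is None else pose
    uv=np.atleast_2d(np.asarray(uv,float))
    d=np.c_[uv,np.ones(len(uv))]@np.linalg.inv(i["camera_matrix"]).T@P[:3,:3].T
    o=P[:3,3];return o+d*((np.reshape(z,-1)-o[2])/d[:,2])[:,None]
def cloud(n,dep,pose=None):
    i=vision.camera_info(n);P=i["pose"] if pose is None else pose
    v,u=np.mgrid[:dep.shape[0],:dep.shape[1]]
    c=np.stack([u,v,np.ones_like(u)],-1)@np.linalg.inv(i["camera_matrix"]).T*dep[...,None]
    return c@P[:3,:3].T+P[:3,3]
def comp(mask,seed,rad=40):
    """component of mask nearest the seed"""
    n,l,s,c=cv2.connectedComponentsWithStats(mask.astype(np.uint8))
    v,u=np.nonzero(mask);k=np.argmin((u-seed[0])**2+(v-seed[1])**2)
    return l==l[v[k],u[k]]
def rect(n,m,z,pose=None):
    c=max(cv2.findContours(m.astype(np.uint8),cv2.RETR_EXTERNAL,cv2.CHAIN_APPROX_NONE)[0],key=len)[:,0]
    w=plane(n,c,z,pose)[:,:2]*1000
    (x,y),(a,b),t=cv2.minAreaRect(w.astype(np.float32))
    M=cv2.moments(w.astype(np.float32));cen=(M['m10']/M['m00'],M['m01']/M['m00'])
    return f"rect c({x:.1f},{y:.1f}) size({a:.1f},{b:.1f}) ang {t:.1f} centroid({cen[0]:.1f},{cen[1]:.1f})"
E
python3 - <<'E'
from h import *
for n,seeds in (("top",dict(hex_tray=(330,253),round_tray=(470,374),square_tray=(595,376),long_tray=(214,406),dish=(413,312))),
 ("side",dict(hex_tray=(332,388),round_tray=(516,331),square_tray=(540,276),long_tray=(487,550)))):
    f=np.load(n+"0.npz");p,d=f['p'],f['d'];W=cloud(n,d);hsv=cv2.cvtColor(p,cv2.COLOR_RGB2HSV)
    white=(hsv[...,2]>110)&(hsv[...,1]<90)
    for k,s in seeds.items():
        m=comp(white,np.array(s)*.7);print(n,k,m.sum(),rect(n,m,.022 if k=='dish' else .010),'zmed',np.round(np.median(W[m][:,2]),4))
    if n=="top":
      for k,s,lo,hi,z in (("bottle",(336,375),.066,.11,.072),("bottlecap",(334,373),.088,.11,.096),("jar",(222,290),.052,.08,.059),("flasktop",(486,239),.115,.15,.13),
         ("green1",(487,166),.115,.15,.13),("green2",(552,193),.115,.15,.13),("purple",(413,185),.115,.15,.13),("cyltop",(622,268),.115,.15,.13),("stopper",(279,317),.022,.04,.03),("vial",(544,321),.02,.08,.035)):
        h=(W[...,2]>lo)&(W[...,2]<hi);m=comp(h,np.array(s)*.7);q=W[m]*1000
        print(k,m.sum(),rect(n,m,z),'cloud mean',q.mean(0).round(1),'zmax',q[:,2].max().round(1))
      m=comp((hsv[...,2]>110)&(hsv[...,1]<90)&(W[...,2]<.02),(595*.7,282*.7));print("cylfoot",m.sum(),rect(n,m,.01))
      m=comp((hsv[...,0]<20)&(hsv[...,1]>120)&(hsv[...,2]>40)&(W[...,2]<.09),(477*.7,256*.7));print("flaskbody",m.sum(),rect(n,m,.01))
      # jar rib
      m=comp((hsv[...,2]<90)&(W[...,2]>.05),(222*.7,290*.7));print("rib",m.sum(),rect(n,m,.067))
E
```

```text
top hex_tray 1044 rect c(648.3,141.5) size(87.6,97.4) ang 86.0 centroid(647.7,141.5) zmed 0.0034
top round_tray 1309 rect c(436.2,-98.5) size(96.8,95.9) ang 89.6 centroid(436.6,-99.1) zmed 0.0034
top square_tray 1234 rect c(433.1,-307.7) size(84.1,83.8) ang 39.2 centroid(433.1,-307.8) zmed 0.0043
top long_tray 1276 rect c(384.8,337.9) size(70.2,105.3) ang 78.0 centroid(384.9,338.0) zmed 0.0045
top dish 526 rect c(541.3,-1.3) size(60.8,61.1) ang 89.5 centroid(541.6,-1.6) zmed 0.0154
bottle 557 rect c(436.7,121.7) size(53.7,53.7) ang 37.7 centroid(436.6,121.7) cloud mean [436.5 120.7  79.4] zmax 100.6
bottlecap 164 rect c(436.8,121.9) size(30.0,29.5) ang 45.3 centroid(436.8,121.8) cloud mean [436.8 121.8  96. ] zmax 100.6
jar 548 rect c(576.8,320.3) size(42.3,74.6) ang 63.6 centroid(576.8,320.6) cloud mean [576.5 320.4  59.8] zmax 70.5
flasktop 140 rect c(639.9,-114.9) size(26.3,27.2) ang 88.6 centroid(639.9,-114.9) cloud mean [ 640.1 -115.   128.5] zmax 132.9
green1 141 rect c(755.4,-120.2) size(26.8,30.4) ang 88.6 centroid(756.3,-119.8) cloud mean [ 756.9 -119.9  128.2] zmax 133.8
gr
[... 545 characters left out ...]
oid(523.1,-221.3) cloud mean [ 522.5 -220.    40.9] zmax 46.5
cylfoot 324 rect c(593.6,-315.0) size(59.3,58.6) ang 21.4 centroid(592.7,-312.0)
flaskbody 502 rect c(638.9,-112.6) size(67.7,64.7) ang 62.1 centroid(636.7,-111.4)
rib 56 rect c(577.7,321.2) size(7.8,39.5) ang 63.4 centroid(578.0,321.2)
side hex_tray 1252 rect c(647.4,145.6) size(87.5,112.0) ang 27.0 centroid(648.4,145.4) zmed 0.0052
side round_tray 939 rect c(438.1,-96.4) size(99.9,112.7) ang 20.6 centroid(438.2,-94.6) zmed 0.0052
side square_tray 615 rect c(434.7,-303.7) size(94.1,104.7) ang 39.0 centroid(434.7,-303.6) zmed 0.0066
side long_tray 3102 rect c(387.1,341.0) size(76.9,106.1) ang 78.5 centroid(386.7,340.9) zmed 0.0057
```

{"method": "step_arm", "body": {
  "motion": [
    [[2.9,3.7,0],[0,0,0],1],
    [[2.9,3.7,0],[0,0,0],1],
    [[2.9,3.7,0],[0,0,0],1],
    [[2.9,3.7,0],[0,0,0],1],
    [[2.9,3.7,0],[0,0,0],1]
  ],
  "newtons": 35
}}

```text
time_s: 0.6
tool_pos: [0.3804, -0.4438, 0.2271]
tcp_rot: [-3.089, -0.545, 0.003]
ft_force: [1.6, -1.1, -0.6]
grip_width: 0.998
```

{"method": "step_arm", "body": {
  "motion": [
    [[2.9,3.7,0],[0,0,0],1],
    [[2.9,3.7,0],[0,0,0],1],
    [[2.9,3.7,0],[0,0,0],1],
    [[2.9,3.7,0],[0,0,0],1],
    [[2.9,3.7,0],[0,0,0],1]
  ]
}}

```text
time_s: 1.1
tool_pos: [0.5292, -0.2496, 0.2262]
tcp_rot: [-3.088, -0.544, 0.004]
ft_force: [0.5, -0.8, 0.5]
grip_width: 1.001
```

{"method": "step_arm", "body": {
  "motion": [
    [[2.8,3.4,0],[0,0,0],1],
    [[2.8,3.4,0],[0,0,0],1],
    [[2.8,3.4,0],[0,0,0],1],
    [[2.0,2.5,0],[0,0,0],1],
    [[0,0,0],[0,0,0],1]
  ]
}}

```text
time_s: 1.6
tool_pos: [0.6384, -0.1113, 0.2242]
tcp_rot: [-3.085, -0.551, 0.007]
ft_force: [0.7, -0.7, -0.6]
grip_width: 0.997
```

{"method": "step_arm", "body": {
  "motion": [
    [[0.2,-0.4,-3],[0,0,0],1],
    [[0,0,-3],[0,0,0],1],
    [[0,0,-3],[0,0,0],1],
    [[0,0,-3],[0,0,0],1],
    [[0,0,-1.4],[0,0,0],1]
  ]
}}

```text
time_s: 2.1
tool_pos: [0.64, -0.1157, 0.0871]
tcp_rot: [-3.086, -0.554, 0.004]
ft_force: [-0.1, 0.8, -0.2]
grip_width: 1.001
```

```bash
cat > look.py <<'E'
import sys;from h import *
from cell import observe
from scipy.spatial.transform import Rotation as R
o=observe();a=[]
for n in sys.argv[2:]:
    p,d=vision.camera(n);np.savez(f"{sys.argv[1]}_{n}.npz",p=p,d=d,pos=o["tool_pos"],rot=o["tcp_rot"]);a.append(p[:,:,::-1])
im=np.hstack(a);im=cv2.resize(im,None,fx=800/im.shape[1],fy=800/im.shape[1],interpolation=cv2.INTER_AREA if len(a)>1 else cv2.INTER_CUBIC)
cv2.imwrite(f"pics/{sys.argv[1]}.png",im)
Rm=R.from_rotvec(o["tcp_rot"]).as_matrix();print(o["tool_pos"].round(4),"yaw y",np.degrees(np.arctan2(Rm[1,1],Rm[0,1])).round(2),"z",Rm[:,2].round(4),o["ft_force"].round(2),round(o["grip_width"],3))
E
python3 look.py a side wrist
```

```text
[ 0.64   -0.1157  0.0871] yaw y -69.65 z [-0.0035  0.0053 -1.    ] [-0.08  0.78 -0.24] 1.001
```

View pics/a.png

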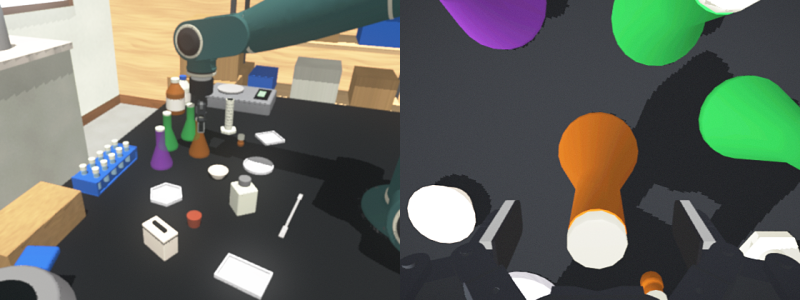

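The amber neck, at about (597,237) in the wrist half, is centred between the open pads, so I'll close.

{"method": "step_arm", "body": {
  "motion": [
    [[0,0,0],[0,0,0],0],
    [[0,0,0],[0,0,0],0],
    [[0,0,0],[0,0,0],0],
    [[0,0,0],[0,0,0],0],
    [[0,0,0],[0,0,0],0]
  ],
  "newtons": 35
}}

```text
time_s: 2.7
tool_pos: [0.6423, -0.1166, 0.0944]
tcp_rot: [-3.089, -0.554, -0.006]
ft_force: [-0.6, 0.2, -1.3]
grip_width: 0.317
```

{"method": "step_arm", "body": {
  "motion": [
    [[0,0,0],[0,0,0],0],
    [[0,0,0],[0,0,0],0],
    [[0,0,0],[0,0,0],0],
    [[0,0,0.5],[0,0,0],0],
    [[0,0,1],[0,0,0],0]
  ]
}}

```text
time_s: 3.2
tool_pos: [0.6416, -0.1164, 0.1088]
tcp_rot: [-3.088, -0.554, -0.003]
ft_force: [0.6, -1.0, -1.0]
grip_width: 0.318
```

{"method": "step_arm", "body": {
  "motion": [
    [[-0.5,0,2.5],[0,0,0],0],
    [[-3,0.3,2],[0,0,0],0],
    [[-4,0.3,0],[0,0,0],0],
    [[-4,0.3,0],[0,0,0],0],
    [[-4,0.3,0],[0,0,0],0]
  ]
}}

```text
time_s: 3.7
tool_pos: [0.4855, -0.1042, 0.1597]
tcp_rot: [-3.089, -0.556, -0.008]
ft_force: [-0.4, 0.2, -0.4]
grip_width: 0.316
```

{"method": "step_arm", "body": {
  "motion": [
    [[-3,0.3,0],[0,0,0],0],
    [[-2,0.2,0],[0,0,0],0],
    [[0,0,0],[0,0,0],0],
    [[0,0,0],[0,0,0],0]
  ]
}}

```text
time_s: 4.1
tool_pos: [0.4307, -0.0988, 0.1639]
tcp_rot: [3.092, 0.555, 0.016]
ft_force: [0.4, -0.5, -1.6]
grip_width: 0.315
```

```bash
python3 look.py b side top; python3 - <<'E'
from h import *
f=np.load("b_side.npz");p,d=f['p'],f['d'];hsv=cv2.cvtColor(p,cv2.COLOR_RGB2HSV);W=cloud("side",d)
m=(hsv[...,0]<18)&(hsv[...,1]>120)&(hsv[...,2]>40)&(abs(W[...,0]-.44)<.08)&(abs(W[...,1]+.1)<.08)
v,u=np.nonzero(m);print(m.sum(),W[m][:,2].min(),np.percentile(W[m],[1,50,99],axis=0).round(4),v.max(),u[v==v.max()])
print(np.percentile(W[m][v>v.max()-6],[5,50,95],axis=0).round(4))
E
```

```text
[ 0.4307 -0.0988  0.1639] yaw y -69.65 z [ 0.0104  0.0014 -0.9999] [ 0.43 -0.51 -1.61] 0.315
972 0.0705252665496306 [[ 0.4011 -0.0964  0.0733]
 [ 0.4329 -0.0792  0.1067]
 [ 0.4645 -0.0628  0.1826]] 213 [362 363 364 365 366 367 368 369 370 371 372 373 374 375 376]
[[ 0.4029 -0.0846  0.073 ]
 [ 0.4254 -0.0674  0.0787]
 [ 0.453  -0.0625  0.0858]]
```

{"method": "step_arm", "body": {
  "motion": [
    [[0.5,0,-2],[0,0.01,0],0],
    [[0,0,-2],[0,0,0],0],
    [[0,0,-1.5],[0,0,0],0],
    [[0,0,-0.3],[0,0,0],0],
    [[0,0,0],[0,0,0],0]
  ]
}}

```text
time_s: 4.7
tool_pos: [0.4388, -0.099, 0.104]
tcp_rot: [-3.09, -0.556, 0.002]
ft_force: [-0.0, -0.3, -1.8]
grip_width: 0.321
```

```bash
python3 look.py c side wrist
```

```text
[ 0.4388 -0.099   0.104 ] yaw y -69.6 z [-0.0015  0.002  -1.    ] [-0.02 -0.34 -1.8 ] 0.321
```

View pics/c.png

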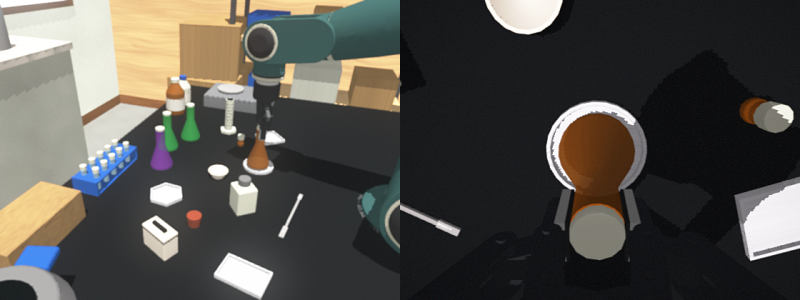

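Flask hovers centred over the round tray (wrist (597,150)); lowering softly.

{"method": "step_arm", "body": {
  "motion": [
    [[-0.15,0,-0.3],[0,0,0],0],
    [[0,0,-0.2],[0,0,0],0],
    [[0,0,-0.15],[0,0,0],0],
    [[0,0,-0.1],[0,0,0],0]
  ]
}}

```text
time_s: 5.2
tool_pos: [0.4382, -0.0994, 0.0988]
tcp_rot: [-3.092, -0.556, -0.004]
ft_force: [1.2, 0.4, -2.1]
grip_width: 0.315
```

{"method": "step_arm", "body": {
  "motion": [
    [[0,0,-0.2],[0,0,0],0],
    [[0,0,-0.15],[0,0,0],0]
  ]
}}

```text
time_s: 5.4
tool_pos: [0.4387, -0.0993, 0.0965]
tcp_rot: [-3.092, -0.556, -0.007]
ft_force: [-6.3, 4.1, 22.1]
grip_width: 0.319
```

{"method": "step_arm", "body": {
  "motion": [
    [[0,0,-0.15],[0,0,0],0],
    [[0,0,0],[0,0,0],0]
  ]
}}

```text
time_s: 5.6
tool_pos: [0.4394, -0.0993, 0.097]
tcp_rot: [3.092, 0.556, 0.01]
ft_force: [0.1, 0.1, -1.1]
grip_width: 0.32
```

{"method": "step_arm", "body": {
  "motion": [
    [[0,0,-0.05],[0,0,0],0],
    [[0,0,0],[0,0,0],0.8],
    [[0,0,0],[0,0,0],1],
    [[0,0,0],[0,0,0],1],
    [[0,0,0],[0,0,0],1]
  ]
}}

```text
time_s: 6.1
tool_pos: [0.4394, -0.0994, 0.0962]
tcp_rot: [3.091, 0.556, 0.01]
ft_force: [-0.7, 0.7, 0.1]
grip_width: 0.97
```

{"method": "step_arm", "body": {
  "motion": [
    [[0,0,0],[0,0,0],1],
    [[0,0,1],[0,0,0],1],
    [[0,0,3],[0,0,0],1],
    [[0,0,4],[0,0,0],1],
    [[0,0,2],[0,0,0],1]
  ]
}}

```text
time_s: 6.6
tool_pos: [0.4375, -0.0988, 0.1984]
tcp_rot: [-3.09, -0.556, -0.003]
ft_force: [0.2, -0.5, -0.6]
grip_width: 0.998
```

{"method": "step_arm", "body": {
  "motion": [
    [[0,4,0],[0,0,0.1],1],
    [[0,4.5,0],[0,0,0.1],1],
    [[0,4.5,0],[0,0,0.1],1],
    [[0,4.5,0],[0,0,0],1],
    [[0,3,0],[0,0,0],1]
  ]
}}

```text
time_s: 7.1
tool_pos: [0.4376, 0.1093, 0.2076]
tcp_rot: [2.97, 1.018, 0.018]
ft_force: [0.5, -0.2, 0.5]
grip_width: 1.002
```

```bash
python3 look.py d side wrist
```

```text
[0.4376 0.1093 0.2076] yaw y -52.17 z [ 0.0111  0.0022 -0.9999] [ 0.5  -0.21  0.54] 1.002
```

View pics/d.png

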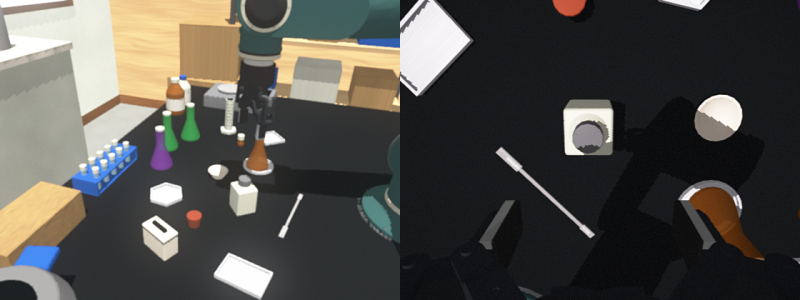

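{"method": "step_arm", "body": {
  "motion": [
    [[-0.1,1.2,0],[0,0.01,0],1],
    [[0,0,-4],[0,0,0],1],
    [[0,0,-4],[0,0,0],1],
    [[0,0,-4],[0,0,0],1],
    [[0,0,-3],[0,0,0],1]
  ]
}}

```text
time_s: 7.7
tool_pos: [0.4389, 0.1221, 0.0612]
tcp_rot: [-2.969, -1.025, -0.02]
ft_force: [0.2, -0.3, 0.2]
grip_width: 1.0
```

{"method": "step_arm", "body": {
  "motion": [
    [[0,0,-1],[0,0,0],1],
    [[0,0,0],[0,0,0],1],
    [[0,0,0],[0,0,0],1]
  ]
}}

```text
time_s: 8.0
tool_pos: [0.4382, 0.1207, 0.0499]
tcp_rot: [-2.97, -1.023, -0.013]
ft_force: [0.1, -0.6, 0.3]
grip_width: 0.998
```

{"method": "step_arm", "body": {
  "motion": [
    [[-0.1,0.1,-1],[0,0,0],1],
    [[0,0,-0.4],[0,0,0],1],
    [[0,0,0],[0,0,0],1]
  ]
}}

```text
time_s: 8.3
tool_pos: [0.4391, 0.1219, 0.0386]
tcp_rot: [2.97, 1.023, 0.022]
ft_force: [-0.3, -0.6, 0.1]
grip_width: 1.001
```

```bash
python3 look.py e wrist
```

```text
[0.4391 0.1219 0.0386] yaw y -52.0 z [ 0.0131  0.0041 -0.9999] [-0.25 -0.58  0.15] 1.001
```

{"method": "step_arm", "body": {
  "motion": [
    [[-0.2,0,-0.1],[-0.004,0.013,0],1],
    [[0,0,0],[0,0,0],0],
    [[0,0,0],[0,0,0],0],
    [[0,0,0],[0,0,0],0],
    [[0,0,0],[0,0,0],0]
  ],
  "newtons": 40
}}

```text
time_s: 8.85
tool_pos: [0.4374, 0.1222, 0.0387]
tcp_rot: [-2.97, -1.023, -0.0]
ft_force: [-0.1, -0.5, -1.7]
grip_width: 0.626
```

{"method": "step_arm", "body": {
  "motion": [
    [[0,0,0],[0,0,0],0],
    [[0,0,0],[0,0,0],0],
    [[0,0,0],[0,0,0],0]
  ]
}}

```text
time_s: 9.15
tool_pos: [0.4374, 0.1222, 0.0387]
tcp_rot: [-2.97, -1.023, -0.001]
ft_force: [0.7, -0.6, 0.2]
grip_width: 0.627
```

```bash
python3 look.py f wrist
```

```text
[0.4374 0.1222 0.0387] yaw y -51.99 z [ 3.e-04  1.e-04 -1.e+00] [ 0.67 -0.6   0.19] 0.627
```

{"method": "step_arm", "body": {
  "motion": [
    [[0,0,1.5],[0,0,0],0],
    [[0,0,4],[0,0,0],0],
    [[0,0,5],[0,0,0],0],
    [[0,0,5],[0,0,0],0],
    [[0,-2,4],[0,0,0],0]
  ]
}}

```text
time_s: 9.7
tool_pos: [0.4321, 0.1019, 0.2369]
tcp_rot: [-2.968, -1.025, 0.017]
ft_force: [1.2, -0.4, -2.6]
grip_width: 0.624
```

{"method": "step_arm", "body": {
  "motion": [
    [[0,-4,1],[0,0,0],0],
    [[0,-4.5,0],[0,0,0],0],
    [[0,-4.5,0],[0,0,0],0],
    [[0,-4.5,0],[0,0,0],0],
    [[0,-4.5,0],[0,0,0],0]
  ]
}}

```text
time_s: 10.2
tool_pos: [0.4306, -0.1225, 0.2611]
tcp_rot: [2.962, 1.036, 0.004]
ft_force: [1.6, -0.3, -3.2]
grip_width: 0.627
```

{"method": "step_arm", "body": {
  "motion": [
    [[0,-4.5,0],[0,0,0],0],
    [[0,-4.5,0],[0,0,0],0],
    [[0,-4,0],[0,0,0.025],0],
    [[0,-3,0],[0,0,0],0],
    [[0,0,0],[0,0,0],0]
  ]
}}

```text
time_s: 10.7
tool_pos: [0.4266, -0.2934, 0.2662]
tcp_rot: [2.95, 1.065, 0.006]
ft_force: [0.6, 0.2, -2.5]
grip_width: 0.629
```

```bash
python3 look.py g wrist
```

```text
[ 0.4266 -0.2934  0.2662] yaw y -50.29 z [ 0.0057 -0.0039 -1.    ] [ 0.59  0.2  -2.54] 0.629
```

{"method": "step_arm", "body": {
  "motion": [
    [[0.65,-1.4,-3],[0.004,0.006,-0.008],0],
    [[0,0,-4.5],[0,0,0],0],
    [[0,0,-4.5],[0,0,0],0],
    [[0,0,-4.5],[0,0,0],0],
    [[0,0,-3.5],[0,0,0],0]
  ]
}}

```text
time_s: 11.25
tool_pos: [0.4351, -0.3036, 0.0702]
tcp_rot: [2.949, 1.055, 0.012]
ft_force: [0.7, -0.8, -2.2]
grip_width: 0.625
```

{"method": "step_arm", "body": {
  "motion": [
    [[0,0,-0.2],[0,0,0],0],
    [[0,0,0],[0,0,0],0],
    [[0,0,0],[0,0,0],0]
  ]
}}

```text
time_s: 11.55
tool_pos: [0.4346, -0.3007, 0.0678]
tcp_rot: [2.952, 1.06, 0.008]
ft_force: [-1.3, 0.7, -1.7]
grip_width: 0.62
```

```bash
python3 look.py i side wrist
```

```text
[ 0.4346 -0.3007  0.0678] yaw y -50.51 z [ 0.0069 -0.0033 -1.    ] [-1.34  0.68 -1.72] 0.62
```

View pics/i.png

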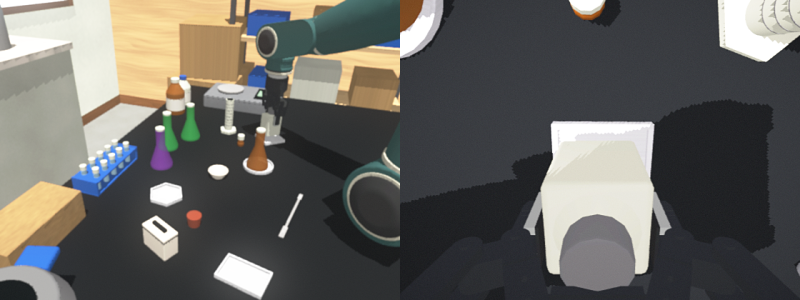

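The bottle is square to the tray, about 7 mm off in y; I'll correct and lower.

{"method": "step_arm", "body": {
  "motion": [
    [[-0.1,-0.8,0],[0.003,0.007,0],0],
    [[0,0,-1],[0,0,0],0],
    [[0,0,-0.8],[0,0,0],0],
    [[0,0,0],[0,0,0],0]
  ]
}}

```text
time_s: 12.05
tool_pos: [0.435, -0.311, 0.0521]
tcp_rot: [2.952, 1.059, 0.004]
ft_force: [-0.2, 0.3, -3.0]
grip_width: 0.625
```

```bash
python3 look.py j wrist
```

```text
[ 0.435  -0.311   0.0521] yaw y -50.54 z [ 0.0043 -0.004  -1.    ] [-0.24  0.3  -2.95] 0.625
```

{"method": "step_arm", "body": {
  "motion": [
    [[-0.1,0.2,-0.4],[0.004,0.004,0],0],
    [[0,0,-0.2],[0,0,0],0],
    [[0,0,-0.1],[0,0,0],0]
  ]
}}

```text
time_s: 12.4
tool_pos: [0.4339, -0.3088, 0.045]
tcp_rot: [-2.957, -1.06, -0.0]
ft_force: [0.6, -1.0, -3.0]
grip_width: 0.626
```

{"method": "step_arm", "body": {
  "motion": [
    [[0,0,-0.15],[0,0,0],0]
  ]
}}

```text
time_s: 12.5
tool_pos: [0.434, -0.3088, 0.0435]
tcp_rot: [-2.957, -1.061, -0.0]
ft_force: [-0.4, 0.9, -2.4]
grip_width: 0.63
```

{"method": "step_arm", "body": {
  "motion": [
    [[0,0,-0.1],[0,0,0],0]
  ]
}}

```text
time_s: 12.6
tool_pos: [0.434, -0.3088, 0.0427]
tcp_rot: [-2.957, -1.061, -0.0]
ft_force: [-6.5, 4.7, 11.6]
grip_width: 0.624
```

{"method": "step_arm", "body": {
  "motion": [
    [[0,0,0],[0,0,0],1],
    [[0,0,0],[0,0,0],1],
    [[0,0,0],[0,0,0],1],
    [[0,0,0],[0,0,0],1],
    [[0,0,0.5],[0,0,0],1]
  ]
}}

```text
time_s: 13.1
tool_pos: [0.4343, -0.309, 0.0482]
tcp_rot: [2.957, 1.061, 0.001]
ft_force: [-0.0, -0.7, 0.1]
grip_width: 1.003
```

{"method": "step_arm", "body": {
  "motion": [
    [[0,0,3],[0,0,0],1],
    [[0,0,5],[0,0,0],1],
    [[0,0,5],[0,0,0],1],
    [[0,0,4],[0,0,0],1],
    [[0,0,0],[0,0,0],1]
  ]
}}

```text
time_s: 13.6
tool_pos: [0.4325, -0.3076, 0.2259]
tcp_rot: [-2.956, -1.061, 0.0]
ft_force: [0.2, -0.2, -0.4]
grip_width: 1.004
```

{"method": "step_arm", "body": {
  "motion": [
    [[4,0,0],[0,0,0],1],
    [[4,0,0],[0,0,0],1],
    [[4,-0.5,0],[0,0,0],1],
    [[3,-0.5,0],[0,0,0],1],
    [[0,0,0],[0,0,0],1]
  ]
}}

```text
time_s: 14.1
tool_pos: [0.5877, -0.3177, 0.2277]
tcp_rot: [2.955, 1.057, 0.004]
ft_force: [0.8, 0.5, 0.2]
grip_width: 1.001
```

```bash
python3 look.py k side wrist
```

```text
[ 0.5877 -0.3177  0.2277] yaw y -50.62 z [ 0.0035 -0.0024 -1.    ] [0.84 0.5  0.21] 1.001
```

View pics/k.png

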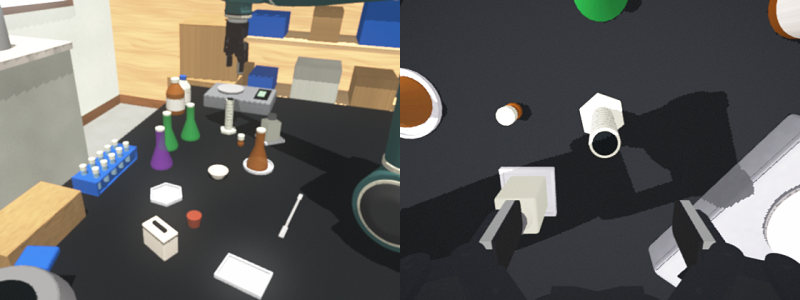

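Bottle stands inside the square tray; the cylinder is midway between the finger lines.

{"method": "step_arm", "body": {
  "motion": [
    [[0.6,0,-2],[0,0,0],1],
    [[0,0,-4],[0,0,0],1],
    [[0,0,-4],[0,0,0],1],
    [[0,0,-3],[0,0,0],1],
    [[0,0,-1],[0,0,0],1]
  ]
}}

```text
time_s: 14.7
tool_pos: [0.5874, -0.3179, 0.0881]
tcp_rot: [2.951, 1.052, 0.009]
ft_force: [0.0, -0.2, -1.3]
grip_width: 1.0
```

{"method": "step_arm", "body": {
  "motion": [
    [[0,0,0],[0,0,0],1],
    [[0,0,0],[0,0,0],1]
  ]
}}

```text
time_s: 14.9
tool_pos: [0.5863, -0.3181, 0.0889]
tcp_rot: [2.952, 1.051, 0.008]
ft_force: [0.4, -0.7, -0.3]
grip_width: 0.998
```

```bash
python3 look.py l wrist
```

```text
[ 0.5863 -0.3181  0.0889] yaw y -50.82 z [ 0.0077 -0.0059 -1.    ] [ 0.45 -0.7  -0.3 ] 0.998
```

{"method": "step_arm", "body": {
  "motion": [
    [[0.4,0,-0.4],[0.006,0.008,0],1],
    [[0.4,0,-0.4],[0,0,0],1],
    [[0,0,-0.4],[0,0,0],1],
    [[0,0,0],[0,0,0],1]
  ]
}}

```text
time_s: 15.35
tool_pos: [0.5968, -0.319, 0.0806]
tcp_rot: [2.956, 1.052, 0.005]
ft_force: [-0.3, 0.1, -0.3]
grip_width: 1.001
```

```bash
python3 look.py m wrist
```

```text
[ 0.5968 -0.319   0.0806] yaw y -50.81 z [ 0.0044 -0.0025 -1.    ] [-0.28  0.14 -0.27] 1.001
```

View pics/m.png

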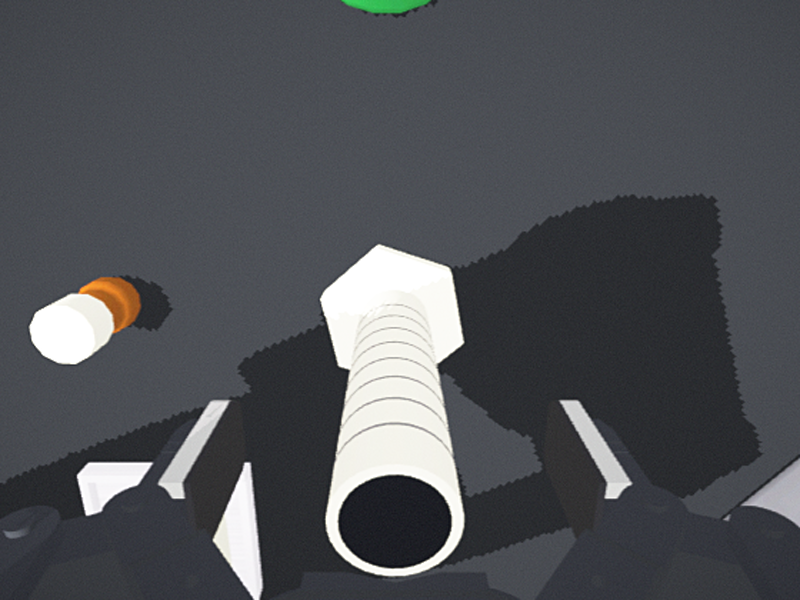

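The column (mouth at (395,520)) is centred between the pads.

{"method": "step_arm", "body": {
  "motion": [
    [[-0.3,0.05,-0.4],[0.002,0.004,0],1],
    [[0,0,0],[0,0,0],1],
    [[0,0,0],[0,0,0],0],
    [[0,0,0],[0,0,0],0],
    [[0,0,0],[0,0,0],0]
  ],
  "newtons": 30
}}

```text
time_s: 15.9
tool_pos: [0.5934, -0.3185, 0.0767]
tcp_rot: [2.959, 1.053, 0.0]
ft_force: [-0.3, -0.3, 0.2]
grip_width: 0.518
```

{"method": "step_arm", "body": {
  "motion": [
    [[0,0,0],[0,0,0],0],
    [[0,0,0],[0,0,0],0],
    [[0,0,0],[0,0,0],0]
  ]
}}

```text
time_s: 16.2
tool_pos: [0.5934, -0.3185, 0.0767]
tcp_rot: [2.959, 1.053, 0.0]
ft_force: [0.6, -0.4, -0.9]
grip_width: 0.343
```

{"method": "step_arm", "body": {
  "motion": [
    [[0,0,1],[0,0,0],0],
    [[0,0,3],[0,0,0],0],
    [[0,0,4.5],[0,0,0],0],
    [[0,1,4.5],[0,0,0],0],
    [[0.3,3,2],[0,0,0],0]
  ]
}}

```text
time_s: 16.7
tool_pos: [0.5935, -0.2787, 0.2296]
tcp_rot: [-2.957, -1.048, 0.008]
ft_force: [0.7, -0.3, -0.6]
grip_width: 0.345
```

{"method": "step_arm", "body": {
  "motion": [
    [[0.5,4.5,0],[0,0,0],0],
    [[0.5,4.5,0],[0,0,0],0],
    [[0.5,4.5,0],[0,0,0],0],
    [[0.5,4.5,0],[0,0,0],0],
    [[0.5,4.5,0],[0,0,0],0]
  ]
}}

```text
time_s: 17.2
tool_pos: [0.6185, -0.0485, 0.2399]
tcp_rot: [2.962, 1.041, 0.006]
ft_force: [1.1, 0.0, -0.8]
grip_width: 0.343
```

{"method": "step_arm", "body": {
  "motion": [
    [[0.5,4.5,0],[0,0,0],0],
    [[0.5,4.5,0],[0,0,0],0],
    [[0.5,4,0],[0,0,0],0],
    [[0.5,3,0],[0,0,0],0],
    [[0,0,0],[0,0,0],0]
  ]
}}

```text
time_s: 17.7
tool_pos: [0.6375, 0.1236, 0.2446]
tcp_rot: [2.959, 1.048, 0.012]
ft_force: [0.6, -0.2, -1.0]
grip_width: 0.341
```

```bash
python3 look.py n wrist
```

```text
[0.6375 0.1236 0.2446] yaw y -50.99 z [ 7.7e-03  4.0e-04 -1.0e+00] [ 0.61 -0.18 -0.98] 0.341
```

{"method": "step_arm", "body": {
  "motion": [
    [[1,1.8,-2],[0,0.007,0],0],
    [[0,0,-4],[0,0,0],0],
    [[0,0,-4],[0,0,0],0],
    [[0,0,-3],[0,0,0],0],
    [[0,0,-1],[0,0,0],0]
  ]
}}

```text
time_s: 18.25
tool_pos: [0.6483, 0.1368, 0.1064]
tcp_rot: [2.96, 1.043, 0.012]
ft_force: [0.3, 0.1, -2.3]
grip_width: 0.339
```

{"method": "step_arm", "body": {
  "motion": [
    [[0,0,0],[0,0,0],0],
    [[0,0,0],[0,0,0],0]
  ]
}}

```text
time_s: 18.45
tool_pos: [0.6484, 0.1353, 0.1073]
tcp_rot: [2.961, 1.041, 0.011]
ft_force: [0.8, 0.7, -1.3]
grip_width: 0.342
```

```bash
python3 look.py o side wrist
```

```text
[0.6484 0.1353 0.1073] yaw y -51.24 z [ 7.5e-03 -5.0e-04 -1.0e+00] [ 0.82  0.67 -1.26] 0.342
```

View pics/o.png

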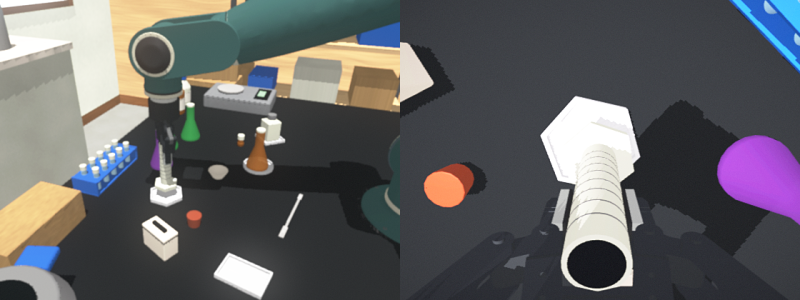

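The foot hovers over the hexagonal tray, slightly short in +y; correcting and lowering.

{"method": "step_arm", "body": {
  "motion": [
    [[0,0.4,0],[0,0.007,0],0],
    [[0,0.3,-0.8],[0,0,0],0],
    [[0,0,-0.8],[0,0,0],0],
    [[0,0,0],[0,0,0],0]
  ]
}}

```text
time_s: 18.95
tool_pos: [0.6499, 0.1436, 0.0941]
tcp_rot: [2.962, 1.043, 0.009]
ft_force: [-0.6, -0.4, -1.3]
grip_width: 0.344
```

```bash
python3 look.py p wrist
```

```text
[0.6499 0.1436 0.0941] yaw y -51.22 z [ 5.6e-03  6.0e-04 -1.0e+00] [-0.59 -0.4  -1.26] 0.344
```

{"method": "step_arm", "body": {
  "motion": [
    [[-0.2,-0.2,-0.5],[0,0.006,0],0],
    [[0,0,-0.3],[0,0,0],0],
    [[0,0,-0.2],[0,0,0],0]
  ]
}}

```text
time_s: 19.3
tool_pos: [0.648, 0.1415, 0.0841]
tcp_rot: [-2.963, -1.043, 0.0]
ft_force: [-0.6, 0.4, -1.2]
grip_width: 0.343
```

{"method": "step_arm", "body": {
  "motion": [
    [[0,0,-0.15],[0,0,0],0]
  ]
}}

```text
time_s: 19.4
tool_pos: [0.6479, 0.1413, 0.0822]
tcp_rot: [-2.963, -1.043, 0.001]
ft_force: [1.1, 0.9, -1.6]
grip_width: 0.345
```

{"method": "step_arm", "body": {
  "motion": [
    [[0,0,-0.1],[0,0,0],0]
  ]
}}

```text
time_s: 19.5
tool_pos: [0.6479, 0.1413, 0.0811]
tcp_rot: [-2.963, -1.043, 0.001]
ft_force: [0.1, -0.6, -0.5]
grip_width: 0.344
```

{"method": "step_arm", "body": {
  "motion": [
    [[0,0,-0.1],[0,0,0],0]
  ]
}}

```text
time_s: 19.6
tool_pos: [0.6479, 0.1413, 0.08]
tcp_rot: [-2.963, -1.043, 0.001]
ft_force: [-0.1, 0.0, -1.3]
grip_width: 0.342
```

{"method": "step_arm", "body": {
  "motion": [
    [[0,0,-0.05],[0,0,0],0]
  ]
}}

```text
time_s: 19.7
tool_pos: [0.648, 0.1413, 0.0796]
tcp_rot: [-2.963, -1.043, 0.0]
ft_force: [-0.1, 0.2, 3.2]
grip_width: 0.343
```

{"method": "step_arm", "body": {
  "motion": [
    [[0,0,0],[0,0,0],1],
    [[0,0,0],[0,0,0],1],
    [[0,0,0],[0,0,0],1],
    [[0,0,0],[0,0,0],1],
    [[0,0,0],[0,0,0],1]
  ]
}}

```text
time_s: 20.2
tool_pos: [0.6484, 0.1414, 0.0804]
tcp_rot: [-2.963, -1.043, -0.002]
ft_force: [0.2, 0.7, -0.8]
grip_width: 0.999
```

{"method": "step_arm", "body": {
  "motion": [
    [[0,0,0.5],[0,0,0],1],
    [[0,0,3],[0,0,0],1],
    [[0,0,4],[0,0,0],1],
    [[0,0,4],[0,0,0],1],
    [[0,0,2],[0,0,0],1]
  ]
}}

```text
time_s: 20.7
tool_pos: [0.646, 0.141, 0.2173]
tcp_rot: [-2.962, -1.042, 0.008]
ft_force: [0.8, -0.5, -0.2]
grip_width: 1.001
```

{"method": "step_arm", "body": {
  "motion": [
    [[-0.8,2,0],[0,0,-0.142],1],
    [[-0.8,2,0],[0,0,-0.142],1],
    [[-0.8,2,0],[0,0,-0.142],1],
    [[-0.8,2,0],[0,0,-0.142],1],
    [[-0.8,2,0],[0,0,-0.142],1]
  ]
}}

```text
time_s: 21.2
tool_pos: [0.6065, 0.242, 0.2254]
tcp_rot: [-3.139, 0.094, -0.007]
ft_force: [-0.2, 0.4, -0.1]
grip_width: 0.998
```

{"method": "step_arm", "body": {
  "motion": [
    [[-0.8,2,0],[0,0,-0.142],1],
    [[-0.8,2,0],[0,0,-0.142],1],
    [[-0.8,2,0],[0,0,-0.142],1],
    [[-0.5,1,0],[0,0,0],1],
    [[0,0,0],[0,0,0],1]
  ]
}}

```text
time_s: 21.7
tool_pos: [0.5751, 0.3166, 0.2278]
tcp_rot: [-3.042, 0.778, -0.009]
ft_force: [0.6, -0.6, 0.3]
grip_width: 1.002
```

```bash
python3 look.py q side wrist
```

```text
[0.5751 0.3166 0.2278] yaw y -118.7 z [ 6.1e-03  2.0e-04 -1.0e+00] [ 0.64 -0.59  0.33] 1.002
```

View pics/q.png

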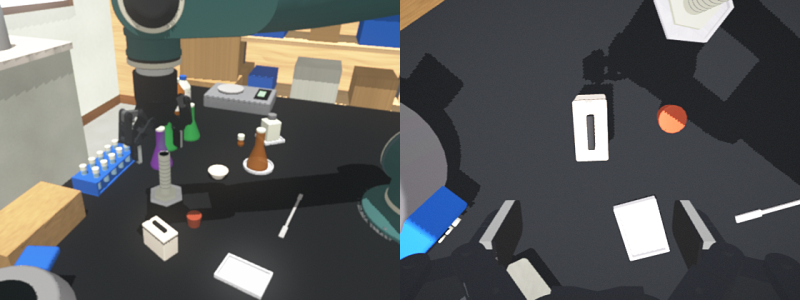

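Cylinder stands in the hex tray; the jar is aligned with the jaws. Descending.

{"method": "step_arm", "body": {
  "motion": [
    [[0.2,0.4,-2],[0,0.006,0.04],1],
    [[0,0,-4],[0,0,0],1],
    [[0,0,-4],[0,0,0],1],
    [[0,0,-3],[0,0,0],1],
    [[0,0,-1],[0,0,0],1]
  ]
}}

```text
time_s: 22.3
tool_pos: [0.5807, 0.3147, 0.0867]
tcp_rot: [-3.059, 0.702, -0.008]
ft_force: [-0.2, -0.3, -1.3]
grip_width: 0.996
```

{"method": "step_arm", "body": {
  "motion": [
    [[0,0,-1.5],[0,0,0],1],
    [[0,0,0],[0,0,0],1],
    [[0,0,0],[0,0,0],1]
  ]
}}

```text
time_s: 22.6
tool_pos: [0.5818, 0.3134, 0.0719]
tcp_rot: [-3.06, 0.7, -0.009]
ft_force: [-0.4, -0.3, 0.6]
grip_width: 1.001
```

```bash
python3 look.py s side wrist
```

```text
[0.5818 0.3134 0.0719] yaw y -115.76 z [ 0.0061  0.0016 -1.    ] [-0.42 -0.33  0.64] 1.001
```

View pics/s.png

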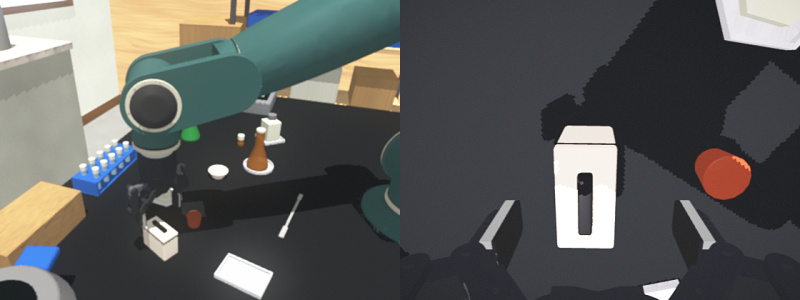

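{"method": "step_arm", "body": {
  "motion": [
    [[-0.5,0.7,0],[0,0.006,-0.01],1],
    [[0,0,-1.5],[0,0,0],1],
    [[0,0,-1.5],[0,0,0],1],
    [[0,0,-0.8],[0,0,0],1],
    [[0,0,0],[0,0,0],1]
  ]
}}

```text
time_s: 23.2
tool_pos: [0.5766, 0.3219, 0.0326]
tcp_rot: [-3.056, 0.715, -0.002]
ft_force: [-0.4, -0.7, 0.6]
grip_width: 1.0
```

```bash
python3 look.py t wrist
```

```text
[0.5766 0.3219 0.0326] yaw y -116.33 z [ 0.0022  0.003  -1.    ] [-0.41 -0.73  0.57] 1.0
```

{"method": "step_arm", "body": {
  "motion": [
    [[0,-0.1,-0.6],[-0.003,0.002,0],1],
    [[0,0,-0.3],[0,0,0],1],
    [[0,0,0],[0,0,0],1],
    [[0,0,0],[0,0,0],0],
    [[0,0,0],[0,0,0],0]
  ],
  "newtons": 40
}}

```text
time_s: 23.75
tool_pos: [0.5773, 0.3209, 0.0242]
tcp_rot: [-3.058, 0.716, -0.002]
ft_force: [-0.5, -0.6, -0.2]
grip_width: 0.694
```

{"method": "step_arm", "body": {
  "motion": [
    [[0,0,0],[0,0,0],0],
    [[0,0,0],[0,0,0],0],
    [[0,0,0],[0,0,0],0],
    [[0,0,0],[0,0,0],0]
  ]
}}

```text
time_s: 24.15
tool_pos: [0.5776, 0.321, 0.0248]
tcp_rot: [-3.058, 0.716, -0.003]
ft_force: [-0.1, 0.3, -0.3]
grip_width: 0.457
```

```bash
python3 look.py u wrist
```

```text
[0.5776 0.321  0.0248] yaw y -116.34 z [ 2.2e-03  8.0e-04 -1.0e+00] [-0.05  0.25 -0.34] 0.457
```

{"method": "step_arm", "body": {
  "motion": [
    [[0,0,1],[0,0,0],0],
    [[0,0,3],[0,0,0],0],
    [[0,0,4],[0,0,0],0],
    [[-3,0.3,1],[0,0,0.125],0],
    [[-4,0.4,0],[0,0,0.125],0]
  ]
}}

```text
time_s: 24.7
tool_pos: [0.5075, 0.3266, 0.1182]
tcp_rot: [3.123, -0.325, 0.001]
ft_force: [-0.8, 1.4, -3.6]
grip_width: 0.465
```

{"method": "step_arm", "body": {
  "motion": [
    [[-4,0.4,0],[0,0,0],0],
    [[-4,0.4,0],[0,0,0],0],
    [[-3,0.3,0],[0,0,0],0],
    [[-1,0,0],[0,0,0],0],
    [[0,0,0],[0,0,0],0]
  ]
}}

```text
time_s: 25.2
tool_pos: [0.3801, 0.3377, 0.1223]
tcp_rot: [-3.125, 0.314, -0.005]
ft_force: [-0.3, 0.9, -3.2]
grip_width: 0.463
```

```bash
python3 look.py v side wrist
```

```text
[0.3801 0.3377 0.1223] yaw y -101.48 z [ 3.e-03  5.e-04 -1.e+00] [-0.3  0.9 -3.2] 0.463
```

View pics/v.png

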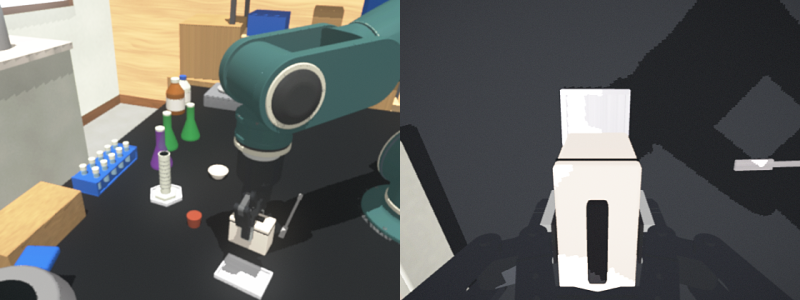

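{"method": "step_arm", "body": {
  "motion": [
    [[0.5,0,-1],[0,0.003,-0.008],0],
    [[0,0,-3],[0,0,0],0],
    [[0,0,-2.5],[0,0,0],0],
    [[0,0,-1],[0,0,0],0],
    [[0,0,0],[0,0,0],0]
  ]
}}

```text
time_s: 25.8
tool_pos: [0.3918, 0.3365, 0.0426]
tcp_rot: [3.123, -0.337, -0.001]
ft_force: [-0.0, 0.1, -2.1]
grip_width: 0.464
```

```bash
python3 look.py w wrist
```

```text
[0.3918 0.3365 0.0426] yaw y -102.34 z [-5.e-04 -6.e-04 -1.e+00] [-0.01  0.11 -2.06] 0.464
```

{"method": "step_arm", "body": {
  "motion": [
    [[-0.7,0.15,0],[0,0,0],0],
    [[0,0,-0.6],[0,0,0],0],
    [[0,0,-0.4],[0,0,0],0],
    [[0,0,-0.2],[0,0,0],0]
  ]
}}

```text
time_s: 26.25
tool_pos: [0.386, 0.3393, 0.0338]
tcp_rot: [-3.12, 0.338, -0.005]
ft_force: [-0.0, 0.5, -3.0]
grip_width: 0.461
```

{"method": "step_arm", "body": {
  "motion": [
    [[0,0,-0.1],[0,0,0],0]
  ]
}}

```text
time_s: 26.35
tool_pos: [0.386, 0.3394, 0.0328]
tcp_rot: [-3.12, 0.338, -0.005]
ft_force: [0.6, -0.3, -2.0]
grip_width: 0.463
```

{"method": "step_arm", "body": {
  "motion": [
    [[0,-0.1,-0.2],[0,0.003,0],0],
    [[0,0,-0.15],[0,0,0],0]
  ]
}}

```text
time_s: 26.55
tool_pos: [0.3862, 0.3385, 0.0294]
tcp_rot: [-3.12, 0.337, -0.001]
ft_force: [-0.4, 0.1, -3.3]
grip_width: 0.463
```

{"method": "step_arm", "body": {
  "motion": [
    [[0,0,-0.1],[0,0,0],0]
  ]
}}

```text
time_s: 26.65
tool_pos: [0.3862, 0.3386, 0.0288]
tcp_rot: [-3.12, 0.337, -0.001]
ft_force: [-5.7, -3.1, 12.6]
grip_width: 0.459
```

{"method": "step_arm", "body": {
  "motion": [
    [[0,0,-0.05],[0,0,0],0]
  ]
}}

```text
time_s: 26.75
tool_pos: [0.3864, 0.3387, 0.0288]
tcp_rot: [-3.12, 0.338, -0.001]
ft_force: [-2.5, -2.4, 5.1]
grip_width: 0.46
```

Contact made; release, retreat, and check everything.

{"method": "step_arm", "body": {
  "motion": [
    [[0,0,0],[0,0,0],1],
    [[0,0,0],[0,0,0],1],
    [[0,0,0],[0,0,0],1],
    [[0,0,0],[0,0,0],1],
    [[0,0,0],[0,0,0],1]
  ]
}}

```text
time_s: 27.25
tool_pos: [0.3869, 0.339, 0.0295]
tcp_rot: [-3.119, 0.338, -0.003]
ft_force: [-0.2, -0.1, -0.0]
grip_width: 0.998
```

{"method": "step_arm", "body": {
  "motion": [
    [[0,0,0.5],[0,0,0],1],
    [[0,0,2],[0,0,0],1],
    [[0,0,4],[0,0,0],1],
    [[0,0,5],[0,0,0],1],
    [[0,0,5],[0,0,0],1]
  ]
}}

```text
time_s: 27.75
tool_pos: [0.3835, 0.3363, 0.1933]
tcp_rot: [3.119, -0.338, -0.011]
ft_force: [0.5, 1.0, -0.3]
grip_width: 0.998
```

{"method": "step_arm", "body": {
  "motion": [
    [[0,0,4],[0,0,0],1],
    [[-1,4,0],[0,0,0],1],
    [[-1,4,0],[0,0,0],1],
    [[-1,4,0],[0,0,0],1],
    [[-1,4,0],[0,0,0],1]
  ]
}}

```text
time_s: 28.25
tool_pos: [0.3445, 0.4989, 0.2485]
tcp_rot: [-3.114, 0.347, -0.008]
ft_force: [0.9, -0.8, 1.0]
grip_width: 1.003
```

```bash
python3 look.py z top side; python3 - <<'E'
from h import *
f=np.load("z_top.npz");p,d=f['p'],f['d'];W=cloud("top",d)
for k,xy,lo,hi,z in (("flask",(436,-99),.118,.15,.133),("bottle",(433,-308),.068,.11,.075),("cyl",(648,141),.118,.15,.133),("jar",(385,338),.052,.08,.062),("stopper",(534,223),.022,.04,.03),("dish",(541,-1),.008,.03,.022)):
    m=(W[...,2]>lo)&(W[...,2]<hi)&(np.hypot(W[...,0]-xy[0]/1e3,W[...,1]-xy[1]/1e3)<.06)
    if m.any():print(k,m.sum(),rect("top",m,z),W[m][:,2].max().round(3))
    else: print(k,'hidden')
E
```

```text
[0.3445 0.4989 0.2485] yaw y -102.72 z [ 0.0057  0.0079 -1.    ] [ 0.93 -0.8   0.96] 1.003
flask 141 rect c(439.6,-98.8) size(25.4,25.4) ang 88.7 centroid(439.5,-98.8) 0.136
bottle 590 rect c(434.4,-307.4) size(55.2,54.6) ang 39.5 centroid(434.0,-307.6) 0.104
cyl 160 rect c(646.2,139.0) size(31.8,28.7) ang 0.6 centroid(647.0,138.9) 0.137
jar 624 rect c(385.3,335.2) size(42.9,76.5) ang 77.7 centroid(385.2,335.3) 0.074
stopper 183 rect c(533.6,223.6) size(36.5,34.0) ang 89.6 centroid(533.9,223.7) 0.034
dish 466 rect c(541.3,-2.5) size(58.4,56.2) ang 89.6 centroid(540.9,-2.7) 0.027
```

View pics/z.png

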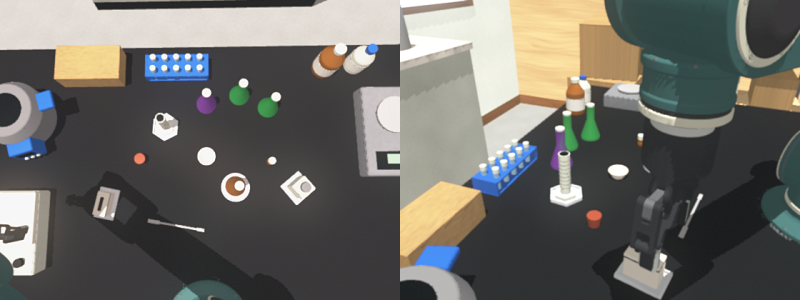

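```bash
python3 -c "
from cell import ticket;print(ticket.close_job())"
```

```text
the job is handed in; nothing more can be done
None
```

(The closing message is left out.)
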